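# Bring the red-capped specimen under the magnifier

### The arm

A 6-joint arm with a two-finger parallel gripper is mounted at the origin on the work surface. World frame = base frame: x ahead of the robot, y to its left, z up, the work surface at z = 0. Lengths are in m, angles in rad, forces in N, time in s.
With the tool pointing down it reaches from about 0.35 to 0.775 m from the base axis. Payload 7.3 kg.
Tool frame: the origin (TCP) lies midway between the tips of the shut fingers; the grasp point (between the pads) lies 19 mm behind it (tcp_to_grasp is the distance from the TCP to the grasp point, in m); z points along the fingers, y is the line along which they close (so a half turn about z gives the same grasp; the last joint's range is limited). The gripper opens to 92 mm and grips with 3 to 60 N. Pads are 19 mm wide; open, the fingers measure 130 mm over their backs; the gripper's body (75 mm by 190 mm) begins 47 mm behind the grasp point.
Start: joints at [1.062, 0.342, 1.524, -0, 1.275, -0.146], TCP at [0.186, 0.491, 0.227] pointing down, gripper open.
Joint ranges: [-2.53, 2.53], [-0.77, 2.02], [0.04, 2.7], [-1, 4.14], [0.28, 2.66], [-3.11, 3.11]. Speed limits (rad/s): [2.57, 2.57, 3.14, 3.14, 3.14, 3.14].

### API

Orientations are given as [roll, pitch, yaw] about the fixed x, y, z axes, in that order (R = Rz(yaw) Ry(pitch) Rx(roll)).
In Python, from cell import observe, read_camera, calibration, hand_in, tcp_to_grasp gives the robot as it stands.
- The arm moves only by the tool send_rows, never from a script. Its argument "targets" is a list of rows, each a list of 5 numbers: the opening, from 0 (shut) to 1 (fully open), then the shift along the world's x, y, z in m, then the turn about the world's z in rad. A call has 1 to 5 rows; each row shifts and turns the commanded pose from where the row before left it; what a row does not reach is not made up. A row lasts 1/10 s, in which the tool goes at most 50 mm and 8.59 degrees, less where a joint would pass 70% of its speed; a pose out of reach is approached as far as the arm can. A call is refused whole if a number of a shift passes 0.05 or a number of a turn 0.15, either way. A call with a gripper value outside its range is refused whole. The fingers move at their own pace and stop on an object; "grip_force" is the grip in N (left out, the last holds). Time passes only in rows, so rows that do not move let the fingers close. It gives the time, the measured TCP pose, the force, the opening and the grip force at its end, in the units of the state.
- observe(): the state, without advancing time (a new reading comes with each control period).
- read_camera(name): name is "scene" or "top" or "wrist"; returns (picture, depth): 480x640x3 uint8, red, green, blue; 480x640 float32, m along the optical axis (not along the pixel's ray), 0 where there is no reading.
- calibration(name): a dict with "intrinsics" (3x3 intrinsics, pixels), "k1" (the pictures are not rectified: a ray, as slopes to the right and down, at radius r is drawn at 1 + k1 r^2 times it, then the intrinsics apply), "world_to_cam" (4x4, takes a point from world to camera coordinates); the wrist camera has in their place "hand_eye" (4x4, takes a point from camera to tool coordinates, whose origin is the TCP and whose axes are the flange's). Camera axes: x right, y up, looking along -z (the intrinsics and any distortion apply to the point x, -y, -z); pixel columns grow to the right and rows downward; lengths in m; the calibration is good to about 2 mm. A picture is of the moment at which its call begins: read the wrist's pose just before it. calibration takes no time and is no camera call.
- hand_in(): hands the job in; it is judged then, once.
The state is a dict: "time": time; "qpos": joint angles; "qvel": joint speeds; "joint_efforts": joint torques, N m; "tool_pos": TCP position; "tool_rot": TCP orientation; "contact_force": force on the tool from outside, world axes, zero at the start; "torque": the same for the moment, N m; "opening": finger opening in m; "grip_force": force on a finger pad.
Only numpy, scipy, OpenCV 4.12 (cv2) and the standard library are available. Lean on these libraries where they do the work, as an engineer would, in place of code of your own. Each camera call takes 0.05 s, during which the arm holds its last target. There are 200 camera calls.

### The job

Push with a fingertip on the arms of the blue carousel until the jar with the red cap stands at the viewing position, its arm in line with the yellow stripe; then push the orange magnifier arm fully in, up to its stop, so that its lens is over that jar. Do not touch or lift any jar: all four stay upright in their seats, and the spray bottle, beaker and slide case stay where they are.

Things in the scene. Friction and masses are not known exactly. Their poses are not given: they have to be found in the camera images.
- carousel: Blue four-armed carousel on a white base, turning freely both ways about a vertical axis; light (about 0.5 N at the arm tips), it stays where it is left. Origin on the axis at work-surface height, z up; its arms run along its +x, +y, -x and -y. Seats for the jars, 45 mm across, are centred 65 mm from the axis. Hub 30 mm in radius, to 56 mm high, with a steel button to 64 mm.
- spoke_tip (a point): Outer end of the carousel's +x arm, 135 mm from the axis, at the arm's mid height (43 mm above the work surface). All four arms are alike: a bar 14 mm wide, z from 36 to 50 mm, over a base plate 12 mm thick. The bare bar from 88 to 135 mm from the axis, outside the jar, is the place to push, from either side.
- mark (a point): Viewing position: point of the fixed white base 65 mm from the carousel axis, 40 mm above the work surface (the jars' underside). A yellow radial stripe 12 mm wide on the base, 40 to 165 mm from the axis, shows its direction; its end shows beyond the arm tips. The base plate is 300 x 380 mm, reaching 220 mm from the axis on the mark's side, 160 mm on the side across from it, 150 mm on the others.
- lens_arm (a joint): Angle of the orange magnifier arm about its vertical hinge (rad): 0 = fully out, at its outer stop; 1.5 = fully in, at its inner stop, the lens centred over the viewing position. Grows anticlockwise seen from above. It turns easily (0.06 N m of friction) and stays where it is left; it starts swung out.
- lens_hinge (a point): Point on the magnifier arm's vertical hinge axis at the arm's mid height, 90 mm above the work surface, on a steel post of 13 mm radius fixed near a corner of the base. The arm's hub is 16 mm in radius, z 82 to 98 mm.
- lens_center (a point): Centre of the magnifier lens, 142 mm from the hinge axis, 90 mm above the work surface. The orange ring round it is 78 mm over the outside, 54 mm clear inside. A straight orange bar 16 mm wide, z 84 to 96 mm, joins it to the hinge: its bare part, 16 to 102 mm from the hinge axis, is the place to push. It passes 12 mm above the jars.
- jar_red: Small amber specimen jar with a RED cap, standing loose in one of the four seats (any): 33 mm diameter, 32 mm high, its top 72 mm above the work surface. Origin at the centre of its underside.
- jar_white: The same kind of jar with a white cap, in another seat.
- jar_green: The same kind of jar with a green cap, in another seat.
- jar_yellow: The same kind of jar with a yellow cap, in another seat.
- spray_bottle: White spray bottle with green band and red trigger head, 69 mm diameter, 185 mm high, standing loose beside the viewer. Origin at the centre of its underside.
- beaker: Empty glass beaker, 66 mm diameter, 75 mm high, standing loose beside the viewer. Origin at the centre of its underside.
- slide_case: Closed grey case for slides, 110 x 55 x 22 mm (its x, y, z), lying loose beside the viewer. Origin at the centre of its underside.

How it is judged:
By the outcome, as a careful person would: the job done as asked, in the order asked, and still so for the second after the job is handed in, with the robot touching nothing.
It also fails if it takes over 64 s, if anything falls off the work surface, if the arm or the gripper's body presses on something with over 40 N, if the wrist force passes 120 N, or if a joint passes its speed limit or range.

## Working session

There is one attempt and no reset: what is moved stays moved. The work goes in short steps, Python scripts to look and compute and a tool call to move; the robot and the scene stay as the last step left them, time stands still between calls to the robot, and variables do not carry over. Pictures are saved under pics/ and viewed, at most 10 in all, crops included, and the job is handed in when it is done.

Besides the shell and the picture viewer there is one more tool, called as name(argument=value, ...), one argument or row to a line, values as JSON. send_rows: Moves the arm, as the interface text tells. Its arguments: {"type":"object","properties":{"targets":{"type":"array","items":{"type":"array","items":{"type":"number"}}},"grip_force":{"type":"number"}},"required":["targets"]}

```bash
mkdir -p pics; cat > h.py <<'E'
import numpy as np, cv2
from cell import observe, read_camera, calibration
def grab(name):
    p,d=read_camera(name); np.savez(f'pics/{name}.npz',p=p,d=d); return p,d
def px2plane(name,u,v,z):
    """cast pixels onto world plane z"""
    c=calibration(name); K=np.array(c['intrinsics']); T=np.array(c['world_to_cam'])
    uv=np.stack([np.atleast_1d(u),np.atleast_1d(v)],-1).astype(float).reshape(-1,1,2)
    n=cv2.undistortPoints(uv,K,np.array([c['k1'],0,0,0.]))[:,0]
    r=np.c_[n[:,0],-n[:,1],-np.ones(len(n))]
    R,t=T[:3,:3],T[:3,3]; o=-R.T@t; w=r@R
    s=(z-o[2])/w[:,2]; return o+s[:,None]*w
E
python3 - <<'E'
from h import *
s=observe(); print(s['time'],s['tool_pos'],s['tool_rot'],s['opening'])
for n in('top','scene'):
    p,d=grab(n); cv2.imwrite(f'pics/{n}0.png',p[...,::-1])
    c=calibration(n); print(n,c['k1'],np.round(np.array(c['world_to_cam']),3).tolist(),np.array(c['intrinsics'])[0])
E
```

```text
0.0 [0.18611074 0.49046318 0.22602701] [-3.14001954e+00 -2.13166903e-04  2.77879069e+00] 0.09151013593583403
top 0.03717145438320712 [[0.065, -0.998, 0.004, 0.0], [0.968, 0.064, 0.244, -0.553], [-0.244, -0.012, 0.97, -0.954], [0.0, 0.0, 0.0, 1.0]] [448.3830913    0.         314.06946724]
scene 0.028434181882427415 [[0.289, 0.957, 0.009, -0.183], [-0.513, 0.146, 0.846, 0.192], [0.809, -0.249, 0.533, -1.472], [0.0, 0.0, 0.0, 1.0]] [493.6950348    0.         316.50827131]
```

View pics/top0.png

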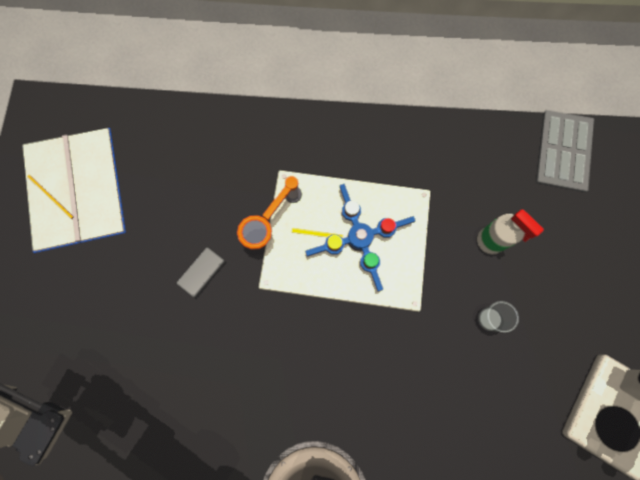

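View pics/scene0.png

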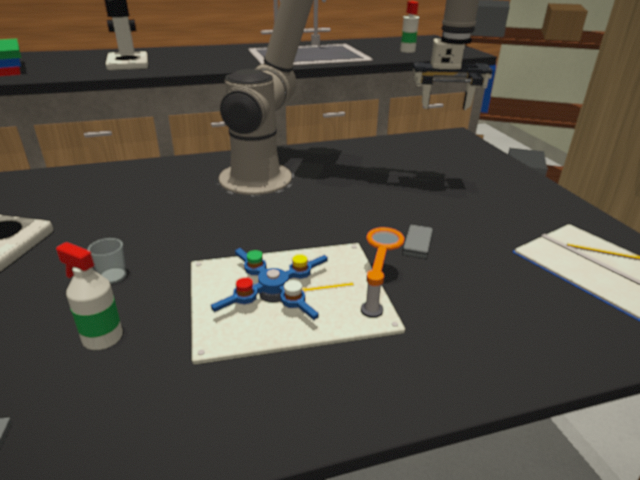

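Top view: the carousel hub is at about (361,236), the red jar at (388,227) on the right and the stripe runs left to (292,232). The hinge is at (292,184), with the lens swung out at (255,232). The scene view agrees, and the gripper is clear of the viewer.

```bash
cat >> h.py <<'E'
def mask(p,lo,hi,box=None):
    m=cv2.inRange(cv2.cvtColor(p,cv2.COLOR_RGB2HSV),np.array(lo),np.array(hi))
    if box: k=np.zeros_like(m); k[box[1]:box[3],box[0]:box[2]]=255; m&=k
    return m
def pts(name,m,z):
    v,u=np.nonzero(m); return px2plane(name,u,v,z)[:,:2]
BOX=(265,165,435,310)
def measure(p,verbose=True):
    o={}
    A=pts('top',mask(p,(100,120,50),(125,255,255),BOX),.050)
    caps={'red':((0,170,90),(4,255,255)),'green':((50,100,60),(80,255,255))}
    for k,(lo,hi) in caps.items(): 
        q=pts('top',mask(p,lo,hi,(300,170,430,305)),.072); o[k]=(q.mean(0) if len(q) else None,len(q))
    o['blue']=A
    return o
E
python3 - <<'E'
from h import *
p=np.load('pics/top.npz')['p']
o=measure(p); A=o['blue']; print('red',o['red'],'green',o['green'],len(A))
Y=mask(p,(24,130,120),(34,255,255),(265,165,435,310))
n,l,st,c=cv2.connectedComponentsWithStats(Y)
for i in range(1,n): 
  if st[i,4]>8: print('yellow',st[i],c[i])
# white cap: by hand pixel; hub button
print('white',px2plane('top',352,208,.072), 'hub',px2plane('top',361,235,.064))
ys=[i for i in range(1,n) if st[i,2]>25]
if ys:
  S=pts('top',l==ys[0],.012); print('stripe ends',S[S[:,1].argmax()],S[S[:,1].argmin()],cv2.fitLine(S.astype(np.float32),cv2.DIST_L2,0,.01,.01).ravel())
# carousel centre: opposite arm tips, arms as 4-fold: r>0.088
c0=px2plane('top',361,235,.064)[0,:2]
for _ in range(6):
  d=A-c0; r=np.hypot(*d.T); th=np.arctan2(d[:,1],d[:,0]); k=(r>.09)&(r<.14)
  a=np.angle(np.exp(4j*th[k]).mean())/4
  e=[]
  # perpendicular residuals
  M=[];b=[]
  for j in range(4):
    aj=a+j*np.pi/2; kk=k&(np.abs(np.angle(np.exp(1j*(th-aj))))<.5); nrm=np.array([-np.sin(aj),np.cos(aj)])
    M.append(nrm); b.append((d[kk]@nrm).mean()); e.append((np.degrees(np.angle(np.exp(1j*aj))),r[kk].max(),kk.sum()))
  c0=c0+np.linalg.lstsq(np.array(M),np.array(b),rcond=None)[0]
print('axis',c0,'arms',np.round(e,3).tolist())
for k in('red','green'):
  d=o[k][0]-c0; print(k,np.hypot(*d),np.degrees(np.arctan2(d[1],d[0])))
# base plate
W=mask(p,(0,0,150),(180,60,255),(255,165,435,312)); cn=max(cv2.findContours(W,0,2)[0],key=cv2.contourArea)
bx=cv2.boxPoints(cv2.minAreaRect(cn)); print('base corners',px2plane('top',bx[:,0],bx[:,1],.012)[:,:2].round(3).tolist())
# lens
O=mask(p,(5,180,120),(16,255,255),(220,165,305,255)); 
L=pts('top',O,.096); print('orange',len(L))
cn=max(cv2.findContours(O[:, :],0,2)[0],key=cv2.contourArea)
print('hinge',px2plane('top',292,183,.098)[0],'lens',px2plane('top',255,232,.096)[0])
E
```

```text
red (array([ 0.59353467, -0.129448  ]), 127) green (array([ 0.51055118, -0.09421878]), 167) 1097
yellow [292 229  39   8 147] [310.36734694 232.3537415 ]
yellow [328 234  14  16 161] [334.33540373 241.63354037]
white [[ 0.62969142 -0.04662854  0.072     ]] hub [[ 0.56872012 -0.07070435  0.064     ]]
stripe ends [0.58661305 0.09180036] [ 0.58017598 -0.00079234] [0.06758822 0.9977133  0.58116007 0.04685109]
axis [ 0.5702391  -0.07005076] arms [[21.956, 0.133, 70.0], [111.956, 0.131, 83.0], [-158.044, 0.131, 88.0], [-68.044, 0.133, 79.0]]
red 0.06380216231082318 -68.58491685326146
green 0.06439519520466652 -157.95666402857103
base corners [[0.439, 0.16], [0.742, 0.145], [0.707, -0.258], [0.41, -0.218]]
orange 779
hinge [0.67182144 0.0945752  0.098     ] lens [0.55152301 0.16787302 0.096     ]
```

The axis is at (0.570,-0.070), and the red arm is at -68° against a stripe at about 85.5°. I'll turn the carousel anticlockwise by pushing the green arm (-158°), which keeps the hand well away from the lens. First I close the fingers and travel over.

send_rows(
  targets=[
    [0, 0.018, -0.038, 0, 0],
    [0, 0.018, -0.038, 0, 0],
    [0, 0.018, -0.038, 0, 0],
    [0, 0.018, -0.038, 0, 0],
    [0, 0.018, -0.038, 0, 0],
  ],
)

```text
time: 0.6
tool_pos: [0.2765, 0.2992, 0.2265]
tool_rot: [-3.141, -0.0, 2.779]
contact_force: [0.8, 0.1, -0.5]
opening: 0.0564
grip_force: 0.0
```

send_rows(
  targets=[
    [0, 0.018, -0.038, 0, 0],
    [0, 0.018, -0.038, 0, 0],
    [0, 0.018, -0.038, 0, 0],
    [0, 0.018, -0.038, 0, 0],
    [0, 0.018, -0.038, 0, 0],
  ],
)

```text
time: 1.1
tool_pos: [0.3665, 0.1092, 0.2267]
tool_rot: [3.141, -0.0, 2.779]
contact_force: [1.3, -0.1, 0.1]
opening: 0.0164
grip_force: 0.0
```

send_rows(
  targets=[
    [0, 0.018, -0.038, 0, 0],
    [0, 0.018, -0.038, 0, 0],
    [0, 0.018, -0.038, 0, 0],
    [0, 0.018, -0.038, 0, 0],
    [0, 0.018, -0.038, 0, 0],
  ],
)

```text
time: 1.6
tool_pos: [0.4565, -0.0809, 0.2265]
tool_rot: [3.141, -0.001, 2.778]
contact_force: [0.9, 0.8, 0.9]
opening: 0.0006
grip_force: 0.0
```

send_rows(
  targets=[
    [0, -0.006, 0, -0.046, 0],
    [0, 0, 0, -0.046, 0],
    [0, 0, 0, -0.046, 0],
    [0, 0, 0, -0.046, 0],
    [0, 0, 0, 0, 0],
  ],
)

```text
time: 2.1
tool_pos: [0.446, -0.0778, 0.0378]
tool_rot: [-3.141, -0.013, 2.778]
contact_force: [-0.8, 1.1, 0.9]
opening: 0.0001
grip_force: 0.0
```

```bash
python3 - <<'E'
from h import *
s=observe(); c=np.array([.5702,-.0700]); d=s['tool_pos'][:2]-c; print(s['tool_pos'],s['contact_force'],np.hypot(*d),np.degrees(np.arctan2(d[1],d[0]))%360)
a=np.radians(np.r_[np.arange(186,331,6)]); P=c+.118*np.c_[np.cos(a),np.sin(a)]
P=np.vstack([s['tool_pos'][:2],P]).round(3); print(np.c_[np.diff(P,axis=0)].round(3).tolist())
E
```

```text
[ 0.4460243  -0.07778349  0.03779241] [-0.80336606  1.12917022  0.88705436] 0.12441939677629953 183.58667860394655
[[0.007, -0.004], [0.002, -0.013], [0.003, -0.011], [0.004, -0.012], [0.006, -0.011], [0.007, -0.01], [0.008, -0.01], [0.008, -0.009], [0.01, -0.007], [0.01, -0.007], [0.011, -0.006], [0.012, -0.004], [0.012, -0.003], [0.012, -0.002], [0.012, -0.001], [0.013, 0.001], [0.012, 0.002], [0.012, 0.003], [0.011, 0.004], [0.011, 0.006], [0.011, 0.007], [0.009, 0.007], [0.009, 0.009], [0.008, 0.01], [0.006, 0.01]]
```

send_rows(
  targets=[
    [0, 0.003, -0.004, 0.002, 0],
    [0, 0.002, -0.01, 0, 0],
  ],
)

```text
time: 2.3
tool_pos: [0.4573, -0.0938, 0.0473]
tool_rot: [3.141, 0.005, 2.78]
contact_force: [-1.1, -0.1, -0.8]
opening: 0.0007
grip_force: 0.0
```

send_rows(
  targets=[
    [0, 0.003, -0.011, -0.002, 0],
    [0, 0.004, -0.012, 0, 0],
    [0, 0.006, -0.011, 0, 0],
    [0, 0.007, -0.01, 0, 0],
    [0, 0.008, -0.01, 0, 0],
  ],
)

```text
time: 2.8
tool_pos: [0.4839, -0.1482, 0.0429]
tool_rot: [3.141, 0.0, 2.778]
contact_force: [0.2, 1.6, 0.4]
opening: 0.0002
grip_force: 0.3
```

send_rows(
  targets=[
    [0, 0.008, -0.009, 0, 0],
    [0, 0.01, -0.007, 0, 0],
    [0, 0.01, -0.007, 0, 0],
    [0, 0.011, -0.006, 0, 0],
    [0, 0.012, -0.004, 0, 0],
  ],
)

```text
time: 3.3
tool_pos: [0.5348, -0.1808, 0.0424]
tool_rot: [3.141, -0.001, 2.779]
contact_force: [-0.5, 1.2, 0.3]
opening: 0.0002
grip_force: 0.4
```

```bash
cat >> h.py <<'E'
def arms(p,c0,red=None):
    A=pts('top',mask(p,(100,120,50),(125,255,255),BOX),.050); d=A-c0; r=np.hypot(*d.T); th=np.arctan2(d[:,1],d[:,0]); k=(r>.09)&(r<.14)
    a=np.angle(np.exp(4j*th[k]).mean())/4; out=[]
    for j in range(4):
        aj=a+j*np.pi/2; kk=k&(np.abs(np.angle(np.exp(1j*(th-aj))))<.4); out.append((round(np.degrees(np.angle(np.exp(1j*th[kk]).mean())),2) if kk.any() else None,int(kk.sum())))
    return np.degrees(a),out
E
python3 - <<'E'
from h import *
c=np.array([.5702,-.0700]); p,_=grab('top'); cv2.imwrite('pics/top1.png',cv2.resize(p[140:340,240:460,::-1],None,fx=3,fy=3))
o=measure(p); print(arms(p,c)); 
for k in('red','green'):
  q,n=o[k]; print(k,n,q if n==0 else np.degrees(np.arctan2(*(q-c)[::-1])))
s=observe(); d=s['tool_pos'][:2]-c; print(s['tool_pos'],s['contact_force'],np.hypot(*d),np.degrees(np.arctan2(d[1],d[0]))%360)
E
```

```text
(np.float64(-9.415475653084671), [(np.float64(-9.31), 57), (np.float64(80.52), 85), (None, 0), (None, 0)])
red 126 -9.42641307760697
green 43 -93.82854315616902
[ 0.53690457 -0.18159051  0.04266612] [ 0.98936273 -0.90045073  1.31153479] 0.11645182886336157 253.38639531377277
```

View pics/top1.png

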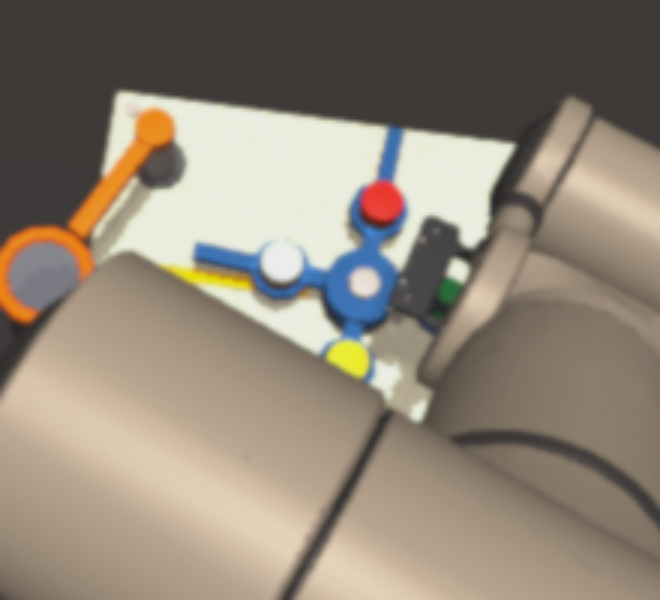

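The fingertip is pushing the green arm. Red has moved from -68° to -9° and is now at the top of the crop; no jar has been disturbed. I'll continue the arc.

send_rows(
  targets=[
    [0, 0.01, -0.003, 0, 0],
    [0, 0.012, -0.002, 0, 0],
    [0, 0.012, -0.001, 0, 0],
    [0, 0.013, 0.001, 0, 0],
    [0, 0.012, 0.002, 0, 0],
  ],
)

```text
time: 3.85
tool_pos: [0.5936, -0.1834, 0.0424]
tool_rot: [-3.142, -0.001, 2.779]
contact_force: [-0.6, 0.1, 0.0]
opening: 0.0009
grip_force: 0.4
```

send_rows(
  targets=[
    [0, 0.012, 0.003, 0, 0],
    [0, 0.011, 0.004, 0, 0],
    [0, 0.011, 0.006, 0, 0],
    [0, 0.011, 0.007, 0, 0],
    [0, 0.009, 0.007, 0, 0],
  ],
)

```text
time: 4.35
tool_pos: [0.6477, -0.156, 0.0424]
tool_rot: [-3.141, -0.001, 2.779]
contact_force: [0.1, -0.9, 0.7]
opening: 0.0003
grip_force: 0.4
```

```bash
cat > m.py <<'E'
from h import *
c=np.array([.5702,-.0700]); p,_=grab('top'); 
o=measure(p); print(arms(p,c)); 
for k in('red','green'):
  q,n=o[k]; print(k,n,q if n==0 else np.degrees(np.arctan2(*(q-c)[::-1])))
s=observe(); d=s['tool_pos'][:2]-c; print(s['time'],s['tool_pos'],s['contact_force'],np.hypot(*d),np.degrees(np.arctan2(d[1],d[0]))%360)
E
python3 m.py
```

```text
Traceback (most recent call last):
  File "m.py", line 3, in <module>
    o=measure(p); print(arms(p,c));
  File "h.py", line 25, in measure
    q=pts('top',mask(p,lo,hi,(300,170,430,305)),.072); o[k]=(q.mean(0) if len(q) else None,len(q))
  File "h.py", line 18, in pts
    v,u=np.nonzero(m); return px2plane(name,u,v,z)[:,:2]
                              ~~~~~~~~^^^^^^^^^^^^
  File "h.py", line 9, in px2plane
    n=cv2.undistortPoints(uv,K,np.array([c['k1'],0,0,0.]))[:,0]
      ~~~~~~~~~~~~~~~~~~~^^^^^^^^^^^^^^^^^^^^^^^^^^^^^^^^^
cv2.error: OpenCV(4.12.0) /io/opencv/modules/calib3d/src/undistort.dispatch.cpp:347: error: (-215:Assertion failed) CV_IS_MAT(_src) && CV_IS_MAT(_dst) && (_src->rows == 1 || _src->cols == 1) && (_dst->rows == 1 || _dst->cols == 1) && _src->cols + _src->rows - 1 == _dst->rows + _dst->cols - 1 && (CV_MAT_TYPE(_src->type) == CV_32FC2 || CV_MAT_TYPE(_src->type) == CV_64FC2) && (CV_MAT_TYPE(_dst->type) == CV_32FC2 || CV_MAT_TYPE(_dst->type) == CV_64FC2) in function 'cvUndistortPointsInternal'
```

```bash
sed -i 's/    v,u=np.nonzero(m); return/    v,u=np.nonzero(m)\n    if not len(u): return np.zeros((0,2))\n    return/' h.py; python3 m.py
```

```text
(np.float64(-36.67668309023803), [(None, 0), (np.float64(53.32), 79), (None, 0), (None, 0)])
red 123 53.688394658666724
green 0 None
4.45 [ 0.64820948 -0.1552454   0.04244682] [-0.20135696  0.05016166 -0.0314816 ] 0.11555196873074923 312.4621511558446
```

```bash
python3 - <<'E'
from h import *
c=np.array([.5702,-.07]);a=np.radians(np.r_[312.4,316:349:4]); P=(c+.117*np.c_[np.cos(a),np.sin(a)]); P[0]=[.6482,-.1553]; print(np.diff(P.round(3),axis=0).round(3).tolist())
E
```

```text
[[0.006, 0.004], [0.006, 0.006], [0.005, 0.006], [0.004, 0.007], [0.005, 0.007], [0.003, 0.007], [0.003, 0.008], [0.003, 0.008], [0.002, 0.008]]
```

send_rows(
  targets=[
    [0, 0.006, 0.004, 0, 0],
    [0, 0.006, 0.006, 0, 0],
    [0, 0.005, 0.006, 0, 0],
    [0, 0.004, 0.007, 0, 0],
    [0, 0.005, 0.007, 0, 0],
  ],
)

```text
time: 4.95
tool_pos: [0.6735, -0.1255, 0.0428]
tool_rot: [3.142, -0.0, 2.779]
contact_force: [-0.5, 0.2, -0.2]
opening: 0.0007
grip_force: 0.5
```

```bash
python3 m.py
```

```text
(np.float64(nan), [(None, 0), (None, 0), (None, 0), (None, 0)])
red 77 66.88847281991376
green 0 None
5.0 [ 0.67435009 -0.12420856  0.04284522] [-0.23579651  1.30410943 -0.8317091 ] 0.11741298228404963 332.503699038277h.py:32: RuntimeWarning: Mean of empty slice.
  a=np.angle(np.exp(4j*th[k]).mean())/4; out=[]
  ret = ret.dtype.type(ret / rcount)
```

send_rows(
  targets=[
    [0, 0.003, 0.006, 0, 0],
    [0, 0.003, 0.006, 0, 0],
    [0, 0, 0, 0, 0],
  ],
)

```text
time: 5.3
tool_pos: [0.6797, -0.1131, 0.0427]
tool_rot: [3.141, 0.0, 2.78]
contact_force: [-0.4, 0.7, -0.3]
opening: 0.0003
grip_force: 0.0
```

```bash
python3 - <<'E'
from h import *
p,_=grab('scene'); cv2.imwrite('pics/scene1.png',cv2.resize(p[210:370,180:420,::-1],None,fx=3,fy=3))
c=np.array([.5702,-.0700]); q=pts('scene',mask(p,(0,170,90),(4,255,255),(180,215,420,370)),.068); print(len(q),q.mean(0),np.degrees(np.arctan2(*(q.mean(0)-c)[::-1])),np.hypot(*(q.mean(0)-c)))
print(observe()['tool_pos'])
E
```

```text
0 [nan nan] nan nan
[ 0.67952491 -0.11357968  0.04268588]<stdin>:3: RuntimeWarning: Mean of empty slice.
  ret = um.true_divide(
```

View pics/scene1.png

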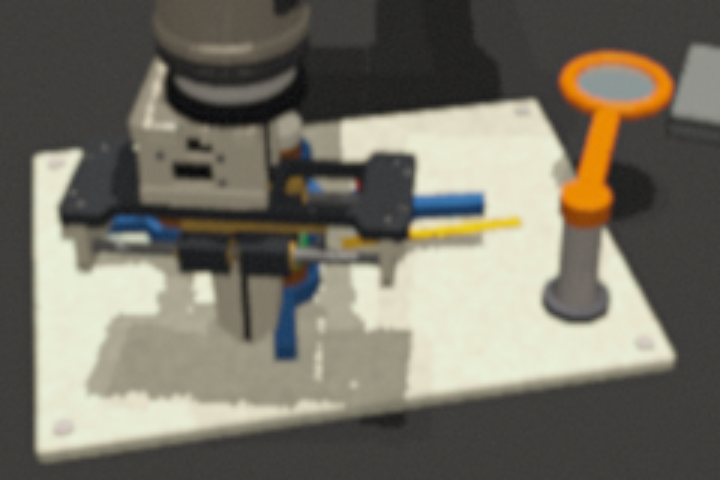

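The scene crop shows the red arm tip at about (484,203), nearly parallel to the stripe and a few degrees short. I'll lift and clear the view to measure it properly.

send_rows(
  targets=[
    [0, 0, -0.01, 0.01, 0],
    [0, 0, 0, 0.03, 0],
    [0, 0, 0, 0.04, 0],
    [0, -0.02, 0, 0.045, 0],
    [0, -0.03, 0, 0.04, 0],
  ],
)

```text
time: 5.85
tool_pos: [0.6295, -0.1254, 0.2103]
tool_rot: [3.142, 0.003, 2.778]
contact_force: [-0.1, -0.5, -0.5]
opening: 0.0007
grip_force: 0.0
```

send_rows(
  targets=[
    [0, -0.03, 0.035, 0.02, 0],
    [0, -0.03, 0.038, 0, 0],
    [0, -0.03, 0.038, 0, 0],
    [0, -0.03, 0.038, 0, 0],
    [0, -0.03, 0.038, 0, 0],
  ],
)

```text
time: 6.35
tool_pos: [0.4783, 0.063, 0.2287]
tool_rot: [3.141, 0.002, 2.777]
contact_force: [0.8, 1.1, -0.5]
opening: 0.0
grip_force: 0.0
```

send_rows(
  targets=[
    [0, -0.03, 0.038, 0, 0],
    [0, -0.03, 0.038, 0, 0],
    [0, -0.03, 0.038, 0, 0],
    [0, -0.02, 0.038, 0, 0],
    [0, -0.02, 0.038, 0, 0],
  ],
)

```text
time: 6.85
tool_pos: [0.3489, 0.2534, 0.2289]
tool_rot: [3.14, 0.002, 2.778]
contact_force: [1.2, 1.4, -0.1]
opening: 0.0007
grip_force: 0.0
```

```bash
cat > s.py <<'E'
from h import *
p=np.load('pics/top.npz')['p']; c=np.array([.5702,-.0700])
Y=mask(p,(22,110,110),(36,255,255),(265,200,335,260)); n,l,st,_=cv2.connectedComponentsWithStats(Y)
for i in range(1,n):
  if st[i,4]>10:
    S=pts('top',l==i,.012); print('stripe',st[i],S.mean(0).round(4),'dir from axis',np.degrees(np.arctan2(*(S.mean(0)-c)[::-1])),'rmax',np.hypot(*(S-c).T).max())
E
python3 m.py; python3 s.py; python3 -c "
from h import *
p=np.load('pics/top.npz')['p'];cv2.imwrite('pics/top2.png',cv2.resize(p[150:330,220:460,::-1],None,fx=3,fy=3,interpolation=cv2.INTER_CUBIC))"
```

```text
(np.float64(-11.194403656871481), [(np.float64(-11.06), 63), (np.float64(78.6), 86), (np.float64(168.78), 71), (np.float64(-101.06), 87)])
red 129 79.45482660205485
green 153 -11.226475035108148
6.9 [0.34598774 0.25791692 0.22886605] [-3.43321543  2.08344282 -0.51819335] 0.3972412904991495 124.3622579265483
stripe [292 228  33   9 148] [0.5818 0.0542] dir from axis 84.65782856290832 rmax 0.16263069543662964
```

View pics/top2.png

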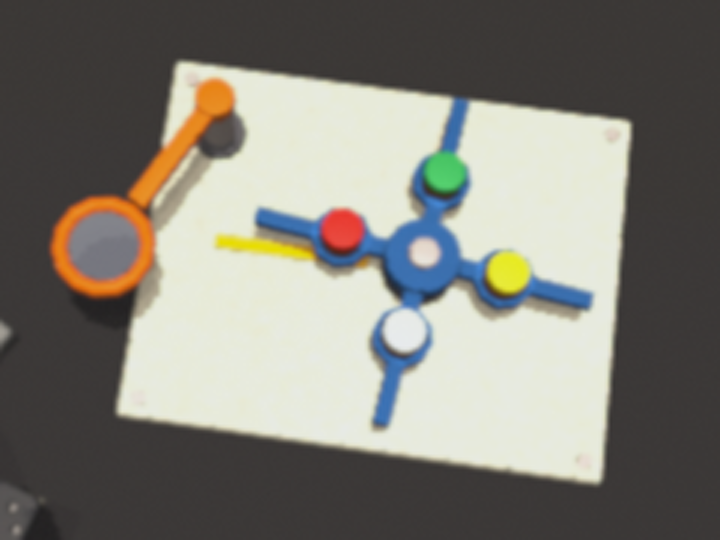

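Clean top view: the red arm (tip near crop (260,216)) is still a few degrees short of the stripe (end at crop (218,242)). I'll get the stripe direction from the base plate's edges as well.

```bash
python3 - <<'E'
from h import *
p=np.load('pics/top.npz')['p']
u=lambda x,y:(220+x/3,150+y/3)
# base top edges: mask of white, per-edge sub-selection of contour points, robust line fit on plane z=.012
W=mask(p,(0,0,130),(180,70,255),(255,165,440,320)); W=cv2.morphologyEx(W,cv2.MORPH_CLOSE,np.ones((9,9)))
cn=max(cv2.findContours(W,cv2.RETR_EXTERNAL,cv2.CHAIN_APPROX_NONE)[0],key=cv2.contourArea)[:,0].astype(float)
edges={'top':((205,66),(600,116)),'bot':((140,416),(580,480)),'right':((630,140),(605,460)),'left':((170,90),(122,390))}
for k,(a,b) in edges.items():
  a,b=np.array(u(*a)),np.array(u(*b)); t=(b-a)/np.linalg.norm(b-a); n=np.array([-t[1],t[0]])
  q=cn-a; s=q@t; m=(np.abs(q@n)<3)&(s>0)&(s<np.linalg.norm(b-a)); P=px2plane('top',*cn[m].T,.012)[:,:2]
  f=cv2.fitLine(P.astype(np.float32),cv2.DIST_HUBER,0,.001,.001).ravel(); ang=np.degrees(np.arctan2(f[1],f[0]))%180
  d=np.array([.5702,-.07])-f[2:]; print(k,m.sum(),round(ang,2),'axis dist',abs(d[0]*f[1]-d[1]*f[0]).round(4))
Y=mask(p,(22,110,110),(36,255,255),(290,225,326,260)); S=pts('top',Y,.012)
for r0,r1 in((.12,.165),(.14,.165)):
  d=S-[.5702,-.07]; r=np.hypot(*d.T); k=(r>r0)&(r<r1); f=cv2.fitLine(S[k].astype(np.float32),cv2.DIST_L2,0,.001,.001).ravel(); print(k.sum(),np.degrees(np.arctan2(d[k].mean(0)[1],d[k].mean(0)[0])),np.degrees(np.arctan2(f[1],f[0]))%180)
E
```

```text
top 131 85.68 axis dist 0.1509
bot 147 85.71 axis dist 0.1479
right 107 175.71 axis dist 0.1596
left 72 175.67 axis dist 0.2184
86 84.68505058906227 87.326126
43 84.90851959411128 85.72821
```

The base edges give a stripe direction of 85.7° and the arms stand at 78.8°, so about 6.9° more is needed. I'll nudge the white arm (169°), which is the one nearest the robot.

send_rows(
  targets=[
    [0, 0.0165, -0.0375, 0, 0],
    [0, 0.0165, -0.0375, 0, 0],
    [0, 0.0165, -0.0375, 0, 0],
    [0, 0.0165, -0.0375, 0, 0],
    [0, 0.0165, -0.0375, 0, 0],
  ],
)

```text
time: 7.4
tool_pos: [0.4327, 0.0627, 0.2286]
tool_rot: [3.141, 0.002, 2.778]
contact_force: [0.7, 1.2, 0.2]
opening: 0.0007
grip_force: 0.0
```

send_rows(
  targets=[
    [0, 0.0165, -0.0375, 0, 0],
    [0, 0.0165, -0.0375, 0, 0],
    [0, 0, 0, -0.04, 0],
    [0, 0, 0, -0.045, 0],
    [0, 0, 0, -0.04, 0],
  ],
)

```text
time: 7.9
tool_pos: [0.4652, -0.0114, 0.1019]
tool_rot: [3.141, 0.002, 2.777]
contact_force: [0.8, -0.6, 0.5]
opening: 0.0004
grip_force: 0.0
```

send_rows(
  targets=[
    [0, 0, 0, -0.03, 0],
    [0, 0, 0, -0.02, 0],
    [0, 0, 0, -0.01, 0],
    [0, 0, 0, -0.001, 0],
    [0, 0, 0, 0, 0],
  ],
)

```text
time: 8.4
tool_pos: [0.4657, -0.0103, 0.0425]
tool_rot: [3.141, 0.001, 2.778]
contact_force: [0.1, 0.1, 1.2]
opening: 0.0008
grip_force: 0.0
```

send_rows(
  targets=[
    [0, -0.002, -0.008, 0, 0],
    [0, -0.002, -0.006, 0, 0],
    [0, -0.002, -0.005, 0, 0],
    [0, -0.001, -0.004, 0, 0],
    [0, -0.001, -0.003, 0, 0],
  ],
)

```text
time: 8.9
tool_pos: [0.4573, -0.0364, 0.042]
tool_rot: [3.141, 0.001, 2.778]
contact_force: [1.1, 0.4, 1.3]
opening: 0.0002
grip_force: 0.6
```

send_rows(
  targets=[
    [0, 0, -0.002, 0, 0],
    [0, 0, -0.001, 0, 0],
    [0, 0, 0, 0, 0],
    [0, 0, 0, 0, 0],
  ],
)

```text
time: 9.3
tool_pos: [0.4569, -0.0387, 0.0416]
tool_rot: [3.142, -0.0, 2.779]
contact_force: [0.1, 0.5, 1.7]
opening: 0.0003
grip_force: 0.5
```

```bash
python3 m.py; python3 - <<'E'
from h import *
p,_=grab('scene'); c=np.array([.5702,-.07])
q=pts('scene',mask(p,(0,170,90),(4,255,255),(180,215,420,370)),.068); print(len(q),q.mean(0) if len(q) else 0)
E
```

```text
(np.float64(-5.908111913240694), [(np.float64(-5.76), 64), (np.float64(83.78), 75), (None, 0), (np.float64(-95.7), 65)])
red 0 None
green 155 -6.042281785742966
9.35 [ 0.45693405 -0.03870046  0.04158167] [-0.65214659  0.43171717  0.87307963] 0.1175110024681057 164.5525695567421
164 [ 0.58167796 -0.00645045]
```

send_rows(
  targets=[
    [0, 0, -0.001, 0, 0],
    [0, 0, -0.001, 0, 0],
    [0, 0, -0.0012, 0, 0],
    [0, 0, 0, 0, 0],
    [0, 0, 0, 0, 0],
  ],
)

```text
time: 9.9
tool_pos: [0.4569, -0.0421, 0.0416]
tool_rot: [3.142, -0.0, 2.779]
contact_force: [-0.5, 0.4, 1.1]
opening: 0.0004
grip_force: 0.3
```

```bash
python3 m.py
```

```text
(np.float64(-4.094172266732321), [(np.float64(-4.06), 67), (np.float64(85.67), 79), (None, 0), (np.float64(-93.82), 59)])
red 0 None
green 153 -4.140599749851948
9.95 [ 0.4569087  -0.04206546  0.04158852] [-0.49855121 -0.05135626  0.39953375] 0.11668443661755856 166.14872398263387
```

Red is at about 85.8° against the target of 85.7°. I'll back off, lift, and travel to the outer side of the magnifier arm.

send_rows(
  targets=[
    [0, 0, 0.008, 0, 0],
    [0, 0, 0.012, 0.005, 0],
    [0, 0, 0, 0.04, 0],
    [0, 0, 0, 0.045, 0],
    [0, 0.01, 0.01, 0.045, 0],
  ],
)

```text
time: 10.45
tool_pos: [0.4657, -0.0113, 0.1783]
tool_rot: [-3.141, -0.002, 2.779]
contact_force: [1.0, -0.8, 0.2]
opening: 0.0004
grip_force: 0.0
```

send_rows(
  targets=[
    [0, 0.03, 0.03, 0.02, 0],
    [0, 0.03, 0.033, 0, 0],
    [0, 0.03, 0.033, 0, 0],
    [0, 0.03, 0.033, 0, 0],
    [0, 0.03, 0.033, 0, 0],
  ],
)

```text
time: 10.95
tool_pos: [0.6174, 0.1528, 0.1971]
tool_rot: [3.141, 0.0, 2.78]
contact_force: [1.6, 0.1, 0.3]
opening: 0.0009
grip_force: 0.0
```

```bash
python3 - <<'E'
from h import *
s=observe(); print(s['tool_pos'])
H=np.array([.6718,.0946]); a=np.radians(np.arange(118,215,8)); P=(H+.073*np.c_[np.cos(a),np.sin(a)]); P=P.round(3); print(P[0],P[-1],np.diff(P,axis=0).round(3).tolist())
p,_=grab('top'); q=pts('top',mask(p,(0,170,90),(4,255,255),(300,170,430,305)),.072); print(len(q),arms(p,np.array([.5702,-.07])))
E
```

```text
[0.61740127 0.15278291 0.19707516]
[0.638 0.159] [0.611 0.054] [[-0.009, -0.005], [-0.008, -0.007], [-0.007, -0.007], [-0.005, -0.009], [-0.005, -0.009], [-0.003, -0.01], [-0.002, -0.01], [0.0, -0.01], [0.001, -0.01], [0.002, -0.01], [0.004, -0.009], [0.005, -0.009]]
128 (np.float64(-4.142987103656024), [(np.float64(-4.06), 67), (np.float64(85.62), 83), (np.float64(175.76), 83), (np.float64(-93.89), 88)])
```

send_rows(
  targets=[
    [0, 0.012, 0.008, 0, 0],
    [0, 0.009, 0.005, -0.03, 0],
    [0, 0, 0, -0.04, 0],
    [0, 0, 0, -0.03, 0],
    [0, 0, 0, -0.015, 0],
  ],
)

```text
time: 11.5
tool_pos: [0.6356, 0.164, 0.0783]
tool_rot: [-3.139, -0.005, 2.78]
contact_force: [-0.3, -0.2, -0.7]
opening: 0.0002
grip_force: 0.0
```

send_rows(
  targets=[
    [0, 0, 0, 0, 0],
    [0, -0.009, -0.01, 0, 0],
    [0, -0.008, -0.008, 0, 0],
    [0, -0.007, -0.007, 0, 0],
    [0, -0.005, -0.009, 0, 0],
  ],
)

```text
time: 12.0
tool_pos: [0.6096, 0.1295, 0.0834]
tool_rot: [3.14, 0.003, 2.779]
contact_force: [1.8, 1.2, 1.7]
opening: 0.0002
grip_force: 1.2
```

send_rows(
  targets=[
    [0, -0.005, -0.009, 0, 0],
    [0, -0.003, -0.01, 0, 0],
    [0, -0.002, -0.01, 0, 0],
    [0, 0, -0.01, 0, 0],
    [0, 0.001, -0.01, 0, 0],
  ],
)

```text
time: 12.5
tool_pos: [0.5997, 0.079, 0.0814]
tool_rot: [-3.141, -0.001, 2.778]
contact_force: [0.4, 1.4, 1.2]
opening: 0.0005
grip_force: 0.5
```

```bash
python3 - <<'E'
from h import *
s=observe(); print(s['tool_pos'],s['contact_force'])
for n in('scene',):
  p,_=grab(n); cv2.imwrite('pics/scene2.png',cv2.resize(p[180:360,180:420,::-1],None,fx=3,fy=3))
E
```

```text
[0.59965081 0.07901248 0.08135926] [0.35410832 1.35880226 1.18218701]
```

View pics/scene2.png

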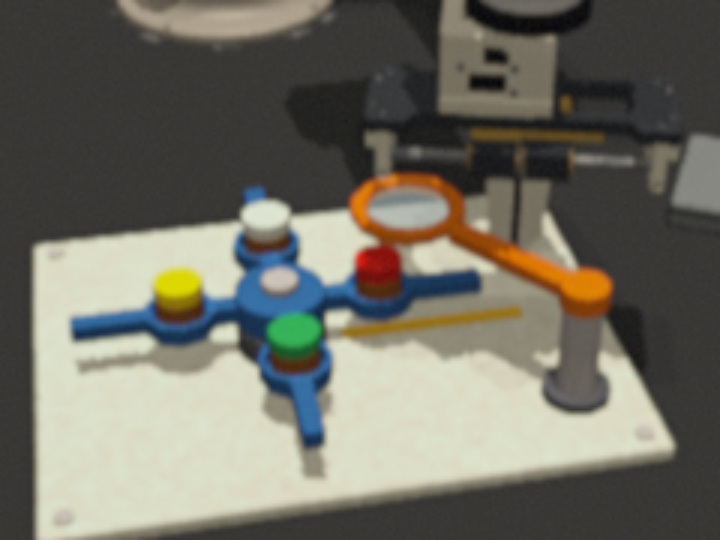

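The ring, at crop (408,205), is swinging in above the jars. The fingertips are against the bar and all jars are upright. I'll keep pushing, in smaller steps.

send_rows(
  targets=[
    [0, 0.001, -0.006, 0, 0],
    [0, 0.002, -0.005, 0, 0],
    [0, 0.002, -0.005, 0, 0],
    [0, 0.002, -0.004, 0, 0],
  ],
)

```text
time: 12.95
tool_pos: [0.6071, 0.0596, 0.0816]
tool_rot: [3.142, -0.0, 2.779]
contact_force: [-0.0, 0.6, -0.4]
opening: 0.0006
grip_force: 0.4
```

send_rows(
  targets=[
    [0, 0.001, -0.002, 0, 0],
    [0, 0.001, -0.002, 0, 0],
  ],
)

```text
time: 13.15
tool_pos: [0.6079, 0.0583, 0.0814]
tool_rot: [3.139, -0.004, 2.778]
contact_force: [-5.5, 14.6, 3.0]
opening: 0.0002
grip_force: 7.1
```

```bash
cat > L.py <<'E'
from h import *
s=observe(); print(s['time'],s['tool_pos'],s['contact_force'],s['torque'])
p,_=grab('scene'); O=mask(p,(5,180,120),(16,255,255),(280,180,420,330)); H=np.array([.6718,.0946])
P=pts('scene',O,.096); d=P-H; r=np.hypot(*d.T); k=(r>.025)&(r<.19); f=d[k]; 
a=np.degrees(np.arctan2(f[:,1],f[:,0]))%360; print('bar angle',a[(r[k]<.1)].mean(),'ring',a[r[k]>.1].mean(), 'lens angle to mark',np.degrees(np.arctan2(*([.5702+.065*.075-H[0],-.07+.065*.997-H[1]])[::-1]))%360,r[k].max())
E
python3 L.py
```

```text
13.15 [0.60787098 0.05832542 0.08141937] [-5.46525775 14.59978405  3.02391456] [ 2.42041248  0.81557555 -0.05857833]
bar angle 238.22136212139694 ring 230.53351889518706 lens angle to mark 225.89499153474057 0.1733730452239976
```

The force jumped to about 15 N, so the arm has reached its stop. I'll back off, lift clear and verify.

send_rows(
  targets=[
    [0, -0.003, 0.004, 0, 0],
    [0, -0.008, 0.01, 0, 0],
    [0, -0.008, 0.01, 0.01, 0],
    [0, 0, 0, 0.04, 0],
    [0, 0, 0, 0.045, 0],
  ],
)

```text
time: 13.7
tool_pos: [0.5883, 0.0808, 0.1771]
tool_rot: [-3.14, -0.003, 2.78]
contact_force: [0.0, -0.3, 0.6]
opening: 0.0008
grip_force: 0.0
```

send_rows(
  targets=[
    [0, -0.025, 0.02, 0.04, 0],
    [0, -0.035, 0.03, 0, 0],
    [0, -0.035, 0.03, 0, 0],
    [0, -0.035, 0.03, 0, 0],
    [0, -0.035, 0.03, 0, 0],
  ],
)

```text
time: 14.2
tool_pos: [0.4234, 0.2206, 0.2166]
tool_rot: [3.141, 0.001, 2.779]
contact_force: [0.4, 0.5, 0.5]
opening: 0.0
grip_force: 0.0
```

send_rows(
  targets=[
    [0, -0.03, 0.03, 0, 0],
    [0, -0.02, 0.03, 0, 0],
    [0, 0, 0.02, 0, 0],
    [0, 0, 0, 0, 0],
  ],
)

```text
time: 14.6
tool_pos: [0.3744, 0.3016, 0.2166]
tool_rot: [3.14, 0.001, 2.783]
contact_force: [-0.0, -0.6, 0.8]
opening: 0.0005
grip_force: 0.0
```

```bash
python3 m.py; python3 - <<'E'
from h import *
p=np.load('pics/top.npz')['p']; cv2.imwrite('pics/top3.png',cv2.resize(p[150:340,170:540,::-1],None,fx=2.1,fy=2.1,interpolation=cv2.INTER_CUBIC))
O=mask(p,(5,180,120),(16,255,255),(265,165,400,280)); P=pts('top',O,.096); H=np.array([.6718,.0946]); d=P-H; r=np.hypot(*d.T)
k=(r>.02)&(r<.1); print('bar',np.degrees(np.arctan2(*d[k].mean(0)[::-1]))%360); k=r>.1; C,R=cv2.minEnclosingCircle(P[k].astype(np.float32)); print('ring',C,R)
a=np.radians(85.7); print('mark',.5702+.065*np.cos(a),-.07+.065*np.sin(a))
E
```

```text
(np.float64(-4.117420632751632), [(np.float64(-4.06), 67), (np.float64(85.67), 49), (np.float64(175.76), 83), (np.float64(-93.92), 87)])
red 0 None
green 153 -4.140599749851948
14.65 [0.37475253 0.30029514 0.21630058] [-0.30097809 -1.10569346 -0.04037322] 0.4187101679024813 117.82578158584293
bar 225.83909997412613
ring (0.575793445110321, -0.005246167536824942) 0.038555875420570374
mark 0.5750736172437113 -0.0051829663208674825
```

View pics/top3.png

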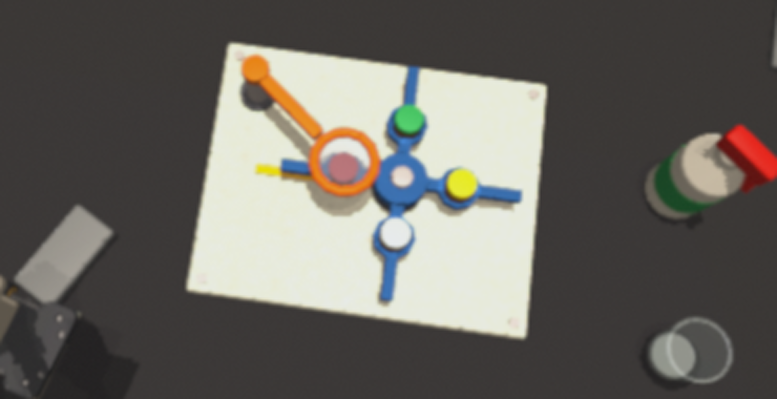

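The ring, at crop (343,160), is over the red jar, with its centre within 1 mm of the computed mark. The red arm is in line with the stripe, and the bottle, beaker and case have not moved.

```bash
python3 -c "
from cell import hand_in; print(hand_in())"
```

```text
the job is handed in; nothing more can be done
None
```

I handed the job in at about 15 s: the red-capped jar is at the viewing position with its arm within about 0.2° of the stripe, the magnifier arm is in against its stop with the lens centred within about 1 mm of that position, and nothing else looked disturbed in the last picture.

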